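# Make up a sensor batch and show the suspect cartridge to the inspection camera

## Task

Set white sensor cartridges from the aluminium plate down flat in the blue tray, side by side, until the tray holds three (one is already in it), leaving the fourth where it lies. Only then pick up the orange cartridge and present it to the inspection camera: in the air, centred 11 cm straight in front of the tilted-up lens, its underside facing the lens squarely and its long side level. Finish while still holding it there motionless; do not touch the camera or disturb the beaker, the red-capped vial or the tip box.

Things in the scene. Friction and masses are not known exactly. Their poses are not given: they have to be found in the camera images.
- white0: White sensor cartridge: flat rigid block 60 long (its x) x 26 wide (its y) x 14 thick (its z), 20 to 45 g; origin at the centre of its underside, z up through its top as it lies. Green band round its +x end, grey patch on top. It lies in the tray from the start, near the tray's -y end and roughly along the tray's x, flat on the tray floor (underside 4 mm above the bench).
- white1: White sensor cartridge: flat rigid block 60 long (its x) x 26 wide (its y) x 14 thick (its z), 20 to 45 g; origin at the centre of its underside, z up through its top as it lies. Green band round its +x end, grey patch on top. It lies flat on the plate, one of three alike; any two of them go into the tray.
- white2: White sensor cartridge: flat rigid block 60 long (its x) x 26 wide (its y) x 14 thick (its z), 20 to 45 g; origin at the centre of its underside, z up through its top as it lies. Green band round its +x end, grey patch on top. It lies flat on the plate, one of three alike; any two of them go into the tray.
- white3: White sensor cartridge: flat rigid block 60 long (its x) x 26 wide (its y) x 14 thick (its z), 20 to 45 g; origin at the centre of its underside, z up through its top as it lies. Green band round its +x end, grey patch on top. It lies flat on the plate, one of three alike; any two of them go into the tray.
- suspect: Orange sensor cartridge: flat rigid block 60 long (its x) x 26 wide (its y) x 14 thick (its z), 20 to 45 g; origin at the centre of its underside, z up through its top as it lies. Black band round its +x end; a brass sensing disc (16 mm) in the middle of its underside, at the origin. Lies flat on the plate among the white ones, in any order. Presented, either end may be on either side.
- plate: Pale aluminium flat plate 240 (x) x 200 (y) x 4 thick, fixed to the bench; origin at the centre of its underside, on the bench; its top is 4 mm above the bench.
- tray: Shallow open blue tray, 120 (x) x 240 (y) x 20 high outside, walls and floor 4 thick, fixed to the bench; origin at the centre of its underside. Holds three cartridges side by side, each along the tray's x, at about y = -70, 0 and +70 mm. Fully open fingers would reach a neighbour or the wall: open them only partly (about 45 mm) there.
- camera: Small inspection camera fixed on the bench: metal square base 85 x 85 x 18, two grey cheeks up to 75 high, white and black barrel between them, 54 long, 44 in diameter. Origin on the bench, straight under the centre of the lens glass; z up; the lens looks towards its -x side and up.
- lens: The camera's barrel. Origin at the centre of the lens glass (70 mm above the bench); its z axis points out of the glass along the line of sight, 30 degrees from straight up, leaning towards the camera's -x; its y axis is level.
- focus (a point): Empty point in the air on the line of sight, 110 mm in front of the lens glass (about 165 mm above the bench): the centre of the orange cartridge's underside belongs here, with the cartridge's z axis along the lens's z axis and its x (long) axis level. Same axes as the lens.
- beaker: Bystander: glass beaker, 70 in diameter, 90 high; origin at the centre of its underside.
- vial: Bystander: clear vial with a red cap, 29 in diameter, 56 high; origin at the centre of its underside.
- tipbox: Bystander: purple pipette-tip box with an orange top, 85 (x) x 120 (y) x 57 high; origin at the centre of its underside.
There are look-alikes about, which are no part of the job. There is more than one size of the suspect; the one meant has the size given above. What is shaped like the white1 but turquoise is not meant.

How it is judged:
By the outcome, as a careful person would: the job done as asked, in the order asked, and still so for the second after the job is handed in, while the arm keeps its last pose, push and grip.
It also fails if it takes over 72 s, if anything falls off the work surface, if the arm or the gripper's body presses on something with over 40 N, if the wrist force passes 120 N, or if a joint passes its speed limit or range.

## Robot

A 6-joint arm with a two-finger parallel gripper is mounted at the origin on the work surface. World frame = base frame: x ahead of the robot, y to its left, z up, the work surface at z = 0. Lengths are in m, angles in rad, forces in N, time in s.
With the tool pointing down it reaches from about 0.325 to 0.775 m from the base axis. Payload 5.5 kg.
Tool frame: the origin (TCP) lies at the very end of the fingers, on their centre line; the grasp point (between the pads) lies 19 mm behind it (arm.pinch_z is the distance from the TCP to the grasp point, in m); z points along the fingers, y is the direction in which the jaws open and shut (so a half turn about z gives the same grasp; the last joint's range is limited). The gripper opens to 88 mm and grips with 3 to 60 N. Pads are 20 mm wide; open, the fingers measure 115 mm over their backs; the gripper's body (75 mm by 178 mm) begins 61 mm behind the grasp point.
Start: joints at [-1.174, 0.091, 1.231, -0, 1.82, -0.057], TCP at [0.263, -0.539, 0.223] pointing down, gripper open.
Joint ranges: [-2.87, 2.87], [-0.86, 2.18], [0.17, 2.46], [-1.51, 4.65], [0.06, 2.69], [-2.65, 2.65]. Speed limits (rad/s): [2.57, 2.57, 3.01, 3.14, 3.14, 3.14].

## Interface

Orientations are given as a 3x3 rotation matrix whose columns are the frame's x, y, z axes.
In Python, from cell import arm, eyes, finish_job, finder gives the robot as it stands.
- The arm moves only by the tool carry_out, never from a script. Its argument "increments" is text: rows parted by semicolons, each of 6 numbers parted by spaces: the shift along the world's x, y, z in units of 25 mm (1.0 is 25 mm), then the turn, a rotation vector about the world's x, y, z in units of 6 degrees (1.0 is 6 degrees). In form: x y z rx ry rz; .... A call has 1 to 8 rows; each row is the pose to reach, as a shift and turn from the pose commanded when the call began; what a row does not reach only later rows make up. A row lasts 1/12 s, in which the tool goes at most 41.7 mm and 7.16 degrees, less where a joint would pass 70% of its speed; a pose out of reach is approached as far as the arm can. A call with a gripper value outside its range is refused whole. "hand" is the closure, from -1 (fully open) to 1 (shut), set as the call begins (left out, the last holds). The fingers move at their own pace and stop on an object; "squeeze" is the grip in N (left out, the last holds). Time passes only in rows, so rows that repeat a pose let the fingers close. It gives the time, the measured TCP pose, the force and the opening at its end, in the units of the state.
- arm.get_obs(): the state, without advancing time (a new reading comes with each control period).
- eyes.grab_frame(name): name is "scene" or "top" or "wrist"; returns a dict with "frame" (400x640x3 uint8, blue, green, red), "camera_matrix" (3x3 intrinsics, pixels), "k1" (the pictures are not rectified: a ray, as slopes to the right and down, at radius r is drawn at 1 + k1 r^2 times it, then the intrinsics apply), "cam_to_world" (4x4, takes a point from camera to world coordinates). Camera axes: x right, y down, z forward; pixel columns grow to the right and rows downward; lengths in m; the calibration is good to about 2 mm. A picture is of the moment at which its call begins. There is no depth.
- finish_job(): hands the job in, once; it reports no verdict.
Trained networks look in a picture, given as the dict that the camera call returned (one of the last four; its "shot" number tells which), for a name from the list of things; names that differ only in an ending like _2 or _b are one class to them, and where a whole thing is asked for, a point or a joint stands for the part that bears it (a point fixed in the world has none). Each returns a list of dicts, best first, with "p" (0 to 1); they miss things now and then, are a little off and sometimes report something else, mostly with a low value. They report only what shows in the picture. A call takes as long as a camera call. They do not tell look-alikes from the thing itself.
- finder.spot_in(name, picture): "bbox" ([left, top, right, bottom] in pixels, round what is visible of it).
- finder.place_of(name, picture): "location" ([row, column] in pixels: a listed point, or the origin of a listed thing).
The state is a dict: "time": time; "qpos": joint angles; "qvel": joint speeds; "joint_torque": joint torques, N m; "position": TCP position; "orientation": TCP orientation; "wrist_force": force on the tool from outside, world axes, zero at the start; "ft_torque": the same for the moment, N m; "finger_gap": finger opening in m.
Only numpy, scipy, OpenCV 4.12 (cv2) and the standard library are available. Lean on these libraries where they do the work, as an engineer would, in place of code of your own. Each camera call takes 0.05 s, during which the arm holds its last target.

## Working session

There is one attempt and no reset: what is moved stays moved. The work goes in short steps, Python scripts to look and compute and a tool call to move; the robot and the scene stay as the last step left them, time stands still between calls to the robot, and variables do not carry over. Pictures are saved under pics/ and viewed, and the job is handed in when it is done.

Besides the shell and the picture viewer there is one more tool, called after "Request:" as name(argument=value, ...), one argument or row to a line, values as JSON. carry_out: Moves the arm, as the interface text tells. Its arguments: {"type":"object","properties":{"increments":{"type":"string"},"hand":{"type":"number"},"squeeze":{"type":"number"}},"required":["increments"]}

```bash
ls; mkdir -p pics
python3 - <<'E'
from cell import arm, eyes, finish_job, finder
import cv2
o=arm.get_obs();print({k:o[k] for k in('time','position','orientation','finger_gap')}, arm.pinch_z)
for n in('scene','top'):
    f=eyes.grab_frame(n);cv2.imwrite(f'pics/a_{n}.png',f['frame'])
    print(n,f['camera_matrix'],f['k1'],f['cam_to_world'])
    for t in('white1','suspect','plate','tray','camera','lens','focus','beaker','vial','tipbox'):
        try: print(t,[(round(d['p'],2),[round(float(v)) for v in d['location']]) for d in finder.place_of(t,f)])
        except Exception as e: print(t,e)
E
```

```text
pics
{'time': 0.0, 'position': array([ 0.26289828, -0.53901081,  0.22154584]), 'orientation': array([[ 8.98814993e-01,  4.38327562e-01, -7.46354666e-04],
       [ 4.38328190e-01, -8.98813353e-01,  1.71897499e-03],
       [ 8.26405775e-05, -1.87218878e-03, -9.99998244e-01]]), 'finger_gap': 0.08753239279044686} 0.0187
scene [[379.9193622    0.         319.38744015]
 [  0.         379.9193622  204.6876464 ]
 [  0.           0.           1.        ]] -0.040535507934227964 [[-0.68893413  0.39057002 -0.61059383  1.03035509]
 [ 0.72469522  0.38704149 -0.57010151  0.40250788]
 [ 0.01366059 -0.83525681 -0.54969031  0.55063608]
 [ 0.          0.          0.          1.        ]]
white1 [(0.96, [311, 368]), (0.81, [260, 316]), (0.79, [238, 284]), (0.73, [234, 341]), (0.56, [295, 444])]
suspect [(0.72, [218, 312]), (0.51, [193, 352]), (0.48, [197, 291]), (0.36, [316, 472])]
plate [(0.72, [239, 313])]
tray [(0.84, [316, 471])]
camera [(0.83, [214, 227])]
lens [(0.69, [190, 227])]
focus []
beaker [(0.58, [386, 311]), (0.33, [300, 236])]
vial [(0.64, [322, 293])]
tipbox [(0.79, [303, 233])]
top [[441.29252139   0.         315.04129351]
 [  0.         441.29252139 200.89403936]
 [  0.           0.           1.        ]] 0.005764113750911092 [[-0.01201845 -0.99569083  0.09195285  0.465372  ]
 [-0.99981529  0.0133455   0.01383057 -0.04541177]
 [-0.01499813 -0.09176965 -0.99566731  1.00434572]
 [ 0.          0.          0.          1.        ]]
white1 [(0.88, [173, 240]), (0.83, [238, 324]), (0.75, [186, 357]), (0.67, [194, 313]), (0.58, [231, 206])]
suspect [(0.64, [235, 369]), (0.64, [248, 418]), (0.53, [310, 371])]
plate [(0.69, [209, 338])]
tray [(0.7, [236, 170])]
camera [(0.94, [178, 436])]
lens [(0.69, [172, 444])]
focus [(0.7, [238, 322])]
beaker [(0.93, [101, 231])]
vial [(0.49, [128, 272])]
tipbox [(0.67, [108, 323])]
```

View pics/a_scene.png

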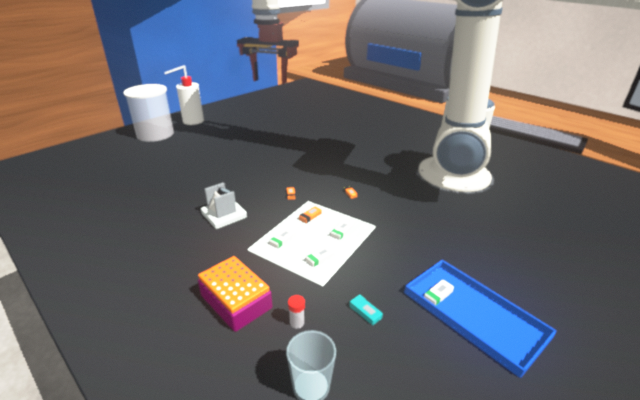

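View pics/a_top.png

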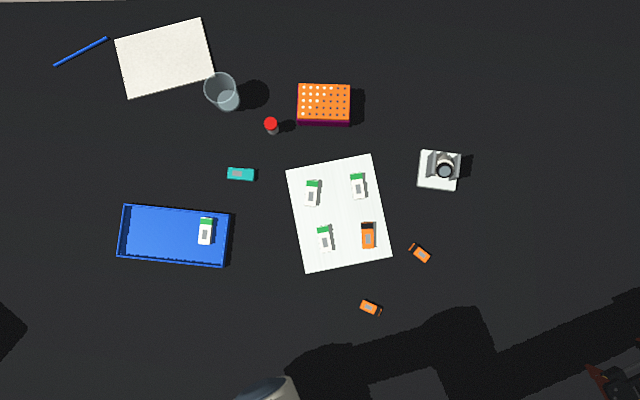

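```bash
cat > h.py <<'E'
import numpy as np, cv2
from cell import arm, eyes, finish_job, finder
def cam(f):
    K=f['camera_matrix'];k1=f['k1'];D=np.array([k1,0,0,0,0.]);return K,D,f['cam_to_world']
def ray(f,uv):
    K,D,T=cam(f);p=cv2.undistortPoints(np.array(uv,float).reshape(-1,1,2),K,D).reshape(-1,2)
    d=np.c_[p,np.ones(len(p))]@T[:3,:3].T
    return T[:3,3],d
def toplane(f,uv,z):
    o,d=ray(f,uv);return o+d*((z-o[2])/d[:,2])[:,None]
def proj(f,P):
    K,D,T=cam(f);R=T[:3,:3].T;t=-R@T[:3,3]
    return cv2.projectPoints(np.array(P,float).reshape(-1,1,3),cv2.Rodrigues(R)[0],t,K,D)[0].reshape(-1,2)
def box(c,yaw,sx,sy,z0,z1):
    R=np.array([[np.cos(yaw),-np.sin(yaw)],[np.sin(yaw),np.cos(yaw)]])
    q=np.array([[1,1],[-1,1],[-1,-1],[1,-1]])*[sx/2,sy/2]@R.T+np.array(c)[:2]
    return np.r_[np.c_[q,[z0]*4],np.c_[q,[z1]*4]]
def crop(f,x0,y0,x1,y1,s,name,draw=()):
    im=cv2.resize(f['frame'][y0:y1,x0:x1],None,fx=s,fy=s,interpolation=cv2.INTER_CUBIC)
    for P,col in draw:
        uv=(proj(f,P)+.5-[x0,y0])*s
        cv2.polylines(im,[np.round(uv).astype(int)],True,col,1)
    cv2.imwrite('pics/'+name,im)
E
python3 - <<'E'
from h import *
f=eyes.grab_frame('top');g=eyes.grab_frame('scene')
hsv=cv2.cvtColor(f['frame'],cv2.COLOR_BGR2HSV)
def comps(m,z,nm,mina=25):
    n,l,s,c=cv2.connectedComponentsWithStats(m.astype(np.uint8))
    for i in range(1,n):
        if s[i,4]<mina: continue
        pts=np.argwhere(l==i)[:,::-1]
        W=toplane(f,pts,z)[:,:2]
        r=cv2.minAreaRect((W*1000).astype(np.float32))
        print(nm,s[i,:5],c[i].round(1),np.round(r[0],1),np.round(r[1],1),round(r[2],1))
H,S,V=[hsv[...,i].astype(int) for i in range(3)]
comps((H>50)&(H<80)&(S>100)&(V>60),.018,'green')
comps((H>5)&(H<22)&(S>150)&(V>100),.018,'orange')
comps((H>105)&(H<125)&(S>150),.02,'blue',200)
m=(S<60)&(V>150)
comps(m,.004,'white',200)
crop(f,280,145,400,280,5,'b_plate.png')
crop(f,110,195,240,275,6,'b_tray.png')
crop(f,400,130,480,210,7,'b_cam.png')
crop(g,190,170,260,240,8,'b_cam2.png')
E
```

```text
green [350 173  13   7  60] [355.9 175.9] [ 611.9 -124.6] [11.6 26. ] 7.4
green [306 181  12   6  59] [312.1 183.3] [595.9 -24.2] [24.8 11.4] 89.2
green [200 219  13   6  61] [206.4 221.4] [513.9 212.7] [27.1 10.9] 83.0
green [317 226  12   7  60] [322.3 229.2] [492.9 -47. ] [11.4 25.4] 10.6
orange [ 297   83   53   37 1596] [324.1 101.5] [785.9 -53.4] [118.9  84. ] 87.6
orange [362 228  12  21 163] [367.4 237.8] [ 472.1 -147.4] [24.4 44.5] 88.7
orange [413 247  17  16 121] [421.2 254.5] [ 434.5 -265.4] [35.  21.9] 50.2
orange [359 300  18  15 125] [367.9 306.7] [ 321.9 -144.7] [36.2 21.7] 65.2
blue [ 53  36  55  31 260] [80.1 51.2] [913.4 510.5] [ 10.6 140.1] 28.8
blue [ 116  203  115   65 5578] [170.9 235.5] [484.1 286.3] [245.2 121.7] 83.3
white [ 114   17  101   83 5551] [163.9  57.8] [901.6 320.6] [151.3 212. ] 14.3
white [217  80  21  30 302] [228.3  99.4] [805.1 162.6] [46.1 67.4] 49.9
white [417 149  40  42 659] [432.3 175.6] [ 625.8 -312.4] [87.  86.5] 81.5
white [ 285  153  108  121 8530] [337. 213.] [530.6 -83.2] [240.1 200.5] 10.6
white [198 224  14  21 245] [204.2 234. ] [485.7 220.8] [27.2 45.8] 84.3
```

View pics/b_plate.png

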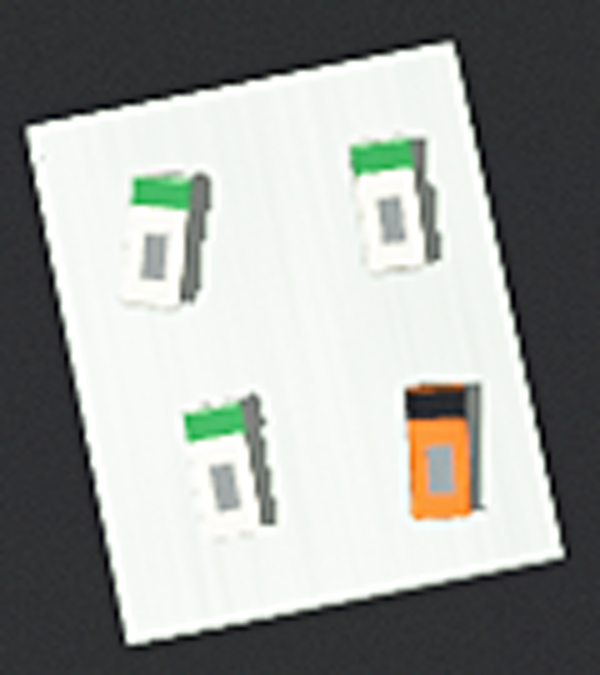

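View pics/b_tray.png

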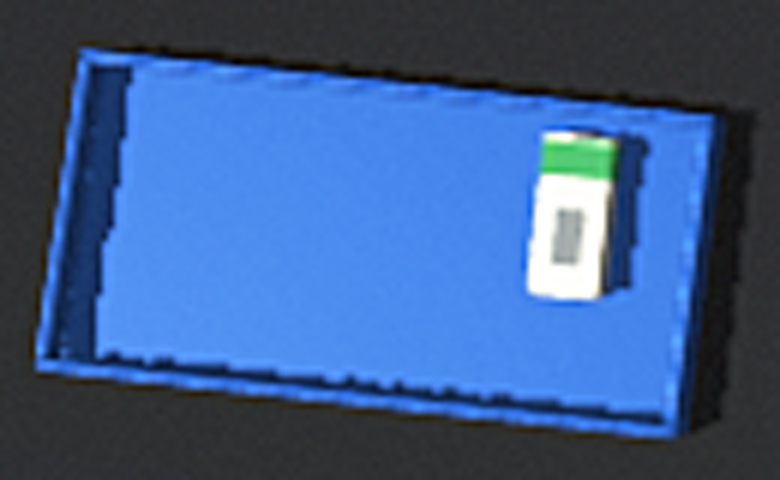

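View pics/b_cam.png

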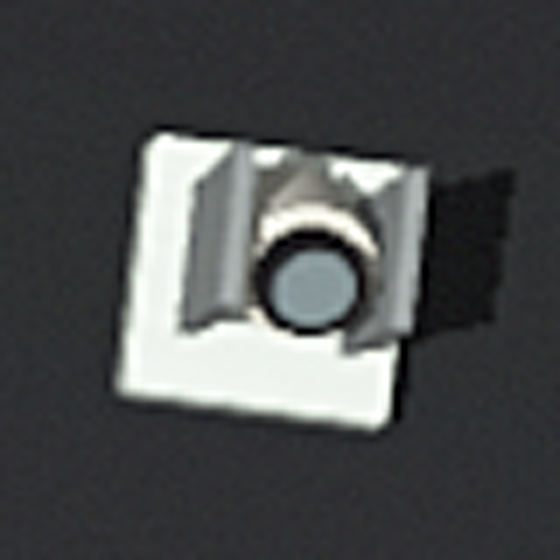

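View pics/b_cam2.png

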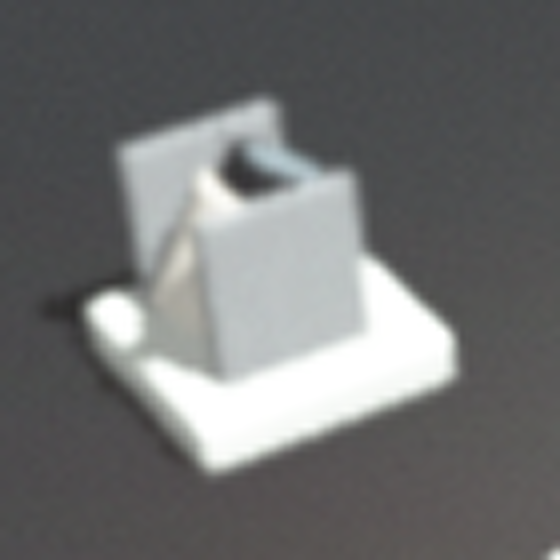

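```bash
cat > fit.py <<'E'
from h import *
from scipy.optimize import minimize
f=eyes.grab_frame('top')
hsv=cv2.cvtColor(f['frame'],cv2.COLOR_BGR2HSV);H,S,V=[hsv[...,i].astype(int) for i in range(3)]
def fitmask(m,roi,x0,sx,sy,z0,z1):
    # render hull of box supersampled vs mask
    a,b,c,d=roi;M=m[b:d,a:c].astype(float);s=8
    def cost(p):
        uv=cv2.convexHull((proj(f,box(p[:2],p[2],sx,sy,z0,z1)).astype(np.float32)))[:,0]
        I=np.zeros(((d-b)*s,(c-a)*s),np.uint8)
        cv2.fillPoly(I,[np.round(((uv+.5-[a,b])*s)*16).astype(int)],255,shift=4)
        I=cv2.resize(I,(c-a,d-b),interpolation=cv2.INTER_AREA)/255.
        return ((I-M)**2).sum()
    best=None
    r=minimize(cost,x0,method='Nelder-Mead',options=dict(initial_simplex=np.array(x0)+np.array([[0,0,0],[.006,0,0],[0,.006,0],[0,0,.08]]),xatol=1e-5,fatol=1e-3))
    return r.x,r.fun
gray=f['frame'].max(2)
res={}
res['plate'],e=fitmask((V>120),(278,146,400,280),[.5306,-.0832,-.18],.24,.2,0,.004);print('plate',res['plate'],e)
bl=(H>105)&(H<125)&(S>120)&(V>60)
tr=bl.copy();tr[215:250,190:222]=True
res['tray'],e=fitmask(tr,(110,195,240,275),[.484,.286,-.12],.12,.24,.0,.02);print('tray',res['tray'],e)
w0=((S<70)&(V>150))|((H>50)&(H<80)&(S>100)&(V>60))|((S<90)&(V>110))
res['white0'],e=fitmask(w0,(190,212,222,250),[.49,.22,-.12],.06,.026,.004,.018);print('w0',res['white0'],e)
org=((H>5)&(H<22)&(S>120)&(V>90))|(V<70)&(S>-1)
# camera base
res['base'],e=fitmask((V>110),(410,142,445,198),[.6258,-.3124,-.14],.085,.085,0,.018);print('base',res['base'],e)
E
cat > fit2.py <<'E'
from fit import *
g=(H>50)&(H<80)&(S>100)&(V>60)
patches={}
pm=(V<190)&(V>110)&(S<80)
for nm,(a,b,c,d) in dict(A=(304,176,322,207),B=(349,169,369,201),C=(315,222,335,255),O=(360,220,377,250),W0=(196,215,215,247)).items():
    if nm=='O': gm=np.zeros_like(g);gm[b:d,a:c]=(V[b:d,a:c]<80)
    else: gm=np.zeros_like(g);gm[b:d,a:c]=g[b:d,a:c]
    p=np.zeros_like(g);p[b:d,a:c]=pm[b:d,a:c]
    n,l,s,cc=cv2.connectedComponentsWithStats(p.astype(np.uint8))
    for i in range(1,n):
        if s[i,4]>8: print(nm,s[i],toplane(f,[cc[i]],.018)[0][:2].round(4))
    q=np.argwhere(gm)[:,::-1].mean(0);print(nm,'band',toplane(f,[q],.018)[0][:2].round(4))
E
python3 fit2.py
```

```text
plate [ 0.53078278 -0.08288017  0.18566663] 253.16515186466745
tray [ 0.48435823  0.28914125 -0.11528946] 45.801968473663976
w0 [ 0.49375167  0.21769186 -0.13295714] 23.345113417916185
base [ 0.62487281 -0.31064013 -0.13569782] 132.20196847366398
A [316 180   6  26  79] [ 0.5773 -0.0399]
A [308 192   5   9  37] [ 0.5675 -0.0215]
A band [ 0.5963 -0.0254]
B [362 173   6  25  59] [ 0.5911 -0.1439]
B [356 185   5   8  32] [ 0.5831 -0.1283]
B band [ 0.6118 -0.1242]
C [328 224   7  26  78] [ 0.4781 -0.0668]
C [322 238   6   9  35] [ 0.4645 -0.0518]
C band [ 0.4928 -0.0471]
O [374 222   3  25  45] [ 0.4816 -0.1633]
O [365 234   6   9  37] [ 0.4718 -0.1474]
O band [ 0.5    -0.1462]
W0 [202 230   5   9  36] [0.4854 0.2175]
W0 band [0.5137 0.2123]
```

```bash
cat > st.py <<'E'
from h import *
def pose():
    o=arm.get_obs();R=o['orientation'];print('t',round(o['time'],2),'pos',o['position'].round(4),'yaw',np.degrees(np.arctan2(R[1,0],R[0,0])).round(2),'gap',round(o['finger_gap'],4),'F',np.round(o['wrist_force'],1),'q',np.round(o['qpos'],2),'z',R[:,2].round(3));return o
def delta(o,p,R):
    from scipy.spatial.transform import Rotation as r
    print('units',((np.array(p)-o['position'])/.025).round(3),(np.degrees(r.from_matrix(R@o['orientation'].T).as_rotvec())/6).round(3))
def down(yawdeg):
    a=np.radians(yawdeg);return np.array([[np.cos(a),np.sin(a),0],[np.sin(a),-np.cos(a),0],[0,0,-1.]])
E
python3 - <<'E'
from st import *
o=pose()
w=eyes.grab_frame('wrist');cv2.imwrite('pics/c_w.png',w['frame'])
R=o['orientation'];T=w['cam_to_world'];print(w['camera_matrix'][0],w['k1']);print((R.T@(T[:3,3]-o['position'])).round(4));print((R.T@T[:3,:3]).round(3))
delta(o,[.52,-.33,.27],down(-8))
E
```

```text
t 1.25 pos [ 0.263  -0.5393  0.2226] yaw 26.0 gap 0.0877 F [ 0.5  0.1 -0.2] q [-1.17  0.09  1.23  0.    1.82 -0.06] z [ 0. -0. -1.]
[282.54720768   0.         319.45061312] -0.013062740585220984
[ 0.0736  0.0002 -0.1634]
[[ 0.001 -0.962 -0.273]
 [ 1.     0.001  0.001]
 [-0.001 -0.273  0.962]]
units [10.279  8.372  1.894] [ 0.     0.    -5.667]
```

View pics/c_w.png

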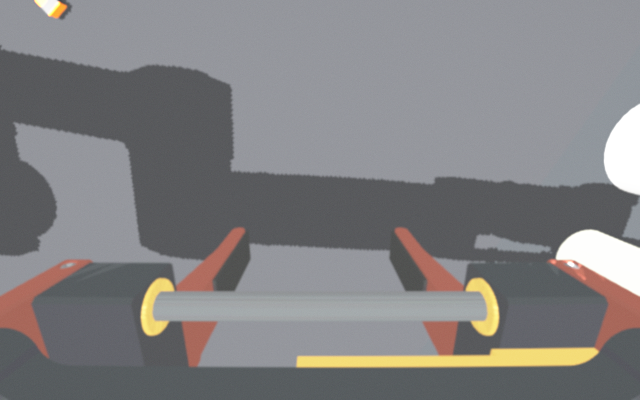

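Request:
carry_out(
  increments="10.3 8.4 1.9 0 0 -5.67;10.3 8.4 1.9 0 0 -5.67;10.3 8.4 1.9 0 0 -5.67;10.3 8.4 1.9 0 0 -5.67;10.3 8.4 1.9 0 0 -5.67;10.3 8.4 1.9 0 0 -5.67;10.3 8.4 1.9 0 0 -5.67;10.3 8.4 1.9 0 0 -5.67",
)

```text
time: 1.97
position: [0.5114, -0.3363, 0.2687]
orientation: [[0.99, -0.14, 0.0], [-0.14, -0.99, -0.0], [0.0, 0.0, -1.0]]
wrist_force: [0.3, -0.8, -0.5]
finger_gap: 0.0877
```

Request:
carry_out(
  increments="0 0 0 0 0 0;0 0 0 0 0 0;0 0 0 0 0 0",
)

```text
time: 2.22
position: [0.5099, -0.338, 0.2679]
orientation: [[0.99, -0.139, -0.001], [-0.139, -0.99, -0.0], [-0.001, 0.0, -1.0]]
wrist_force: [0.5, -0.1, 0.2]
finger_gap: 0.0879
```

Run:
```python
from st import *
o=pose()
w=eyes.grab_frame('wrist');cv2.imwrite('pics/d_w.png',w['frame'])
for t in('lens','camera','focus'): print(t,[(round(d['p'],2),np.round(d['location'],1),toplane(w,[d['location'][::-1]],.07)[0].round(4)) for d in finder.place_of(t,w)])
```

```text
t 2.22 pos [ 0.5099 -0.338   0.2679] yaw -8.0 gap 0.0879 F [ 0.5 -0.1  0.2] q [-0.64  0.14  1.1  -0.    1.9   1.07] z [-0.001 -0.    -1.   ]
lens [(0.74, array([102.9, 282.2]), array([ 0.6091, -0.3074,  0.07  ])), (0.69, array([61.3, 14.6]), array([ 0.7009, -0.0011,  0.07  ]))]
camera [(0.88, array([105.8, 290.4]), array([ 0.6044, -0.3167,  0.07  ]))]
focus []
```

View pics/d_w.png

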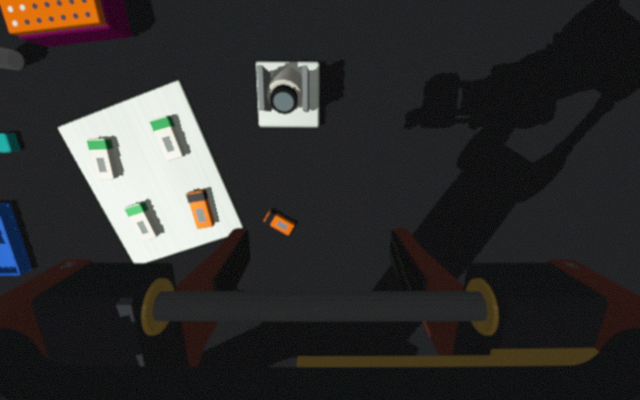

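Run:
```python
from st import *
w=eyes.grab_frame('wrist')
crop(w,245,50,335,140,8,'e_w.png')
np.save('w_lens.npy',np.array(w,dtype=object),allow_pickle=True)
# base top edges by mask
hsv=cv2.cvtColor(w['frame'],cv2.COLOR_BGR2HSV);V=hsv[...,2].astype(int);S=hsv[...,1]
print(w['frame'][[122,98,88],[285,284,284]])
m=(V>100);m[:, :245]=0;m[:,335:]=0;m[:50]=0;m[140:]=0
n,l,s,c=cv2.connectedComponentsWithStats(m.astype(np.uint8));i=1+s[1:,4].argmax()
P=np.argwhere(l==i)[:,::-1]
W=toplane(w,P,.018)[:,:2];r=cv2.minAreaRect((W*1000).astype(np.float32));print(r)
g=w['frame'].astype(int)
```

```text
[[221 230 223]
 [123 124 108]
 [ 18  20  16]]
((622.3104858398438, -309.9938049316406), (84.95880889892578, 84.42491149902344), 81.81289672851562)
```

View pics/e_w.png

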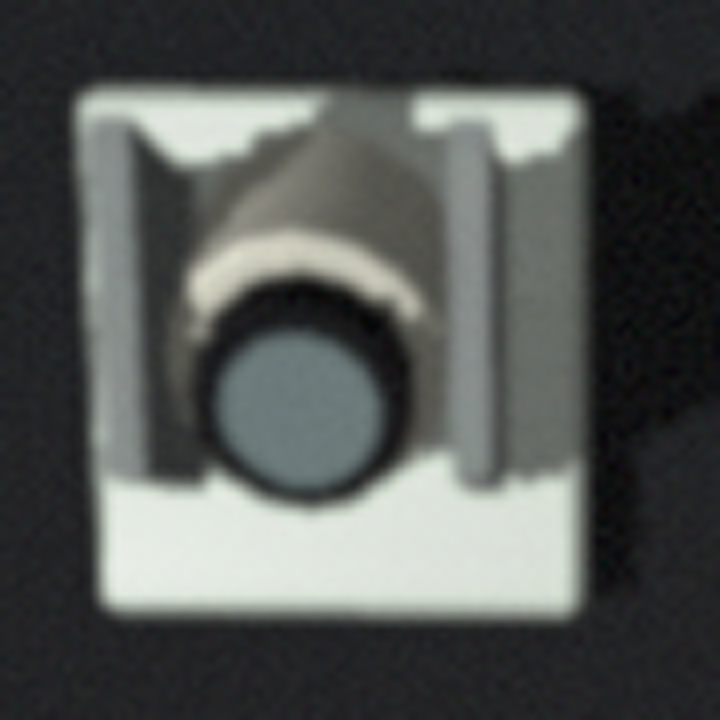

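Run:
```python
from st import *
import cv2
def yawl(f,a,b,z):
    W=toplane(f,[a,b],z);d=W[0]-W[1];return np.degrees(np.arctan2(d[1],d[0])).round(2)
w=eyes.grab_frame('wrist');t=eyes.grab_frame('top')
q=lambda x,y:(245+x/8-.5,50+y/8-.5)
print('cheek',yawl(w,q(445,135),q(455,480),.075),yawl(w,q(490,135),q(495,480),.075),yawl(w,q(83,130),q(100,470),.075),yawl(w,q(135,130),q(147,470),.075))
print('base bottom',yawl(w,q(110,612),q(570,612),.018)-90, 'right',yawl(w,q(586,110),q(580,600),.018))
def linefit(f,axis,rng,win,z,thr=None):
    # subpixel step edges: axis 'h' edge: for columns in rng find row in win with max gradient
    G=cv2.GaussianBlur(f['frame'].mean(2),(0,0),.8);pts=[]
    for k in rng:
        p=G[win[0]:win[1],k] if axis=='h' else G[k,win[0]:win[1]]
        g=np.abs(np.gradient(p));i=g.argmax()
        j=np.arange(max(0,i-2),min(len(g),i+3));c=(j*g[j]).sum()/g[j].sum()+win[0]
        pts.append((k,c) if axis=='h' else (c,k))
    W=toplane(f,pts,z)[:,:2];v=cv2.fitLine(W.astype(np.float32),cv2.DIST_HUBER,0,.001,.001).ravel()
    return np.degrees(np.arctan2(v[1],v[0])).round(2),W.mean(0).round(4)
print('w bottom',linefit(w,'h',range(261,315),(120,132),.018))
print('w top',linefit(w,'h',range(258,285),(56,66),.018))
print('w right',linefit(w,'v',range(66,120),(313,324),.018))
print('t bottom',linefit(t,'h',range(420,453),(184,194),.018))
print('t left',linefit(t,'v',range(153,183),(413,424),.018))
# glass blob
for f,roi,nm in((w,(268,85,298,118),'w'),(t,(436,160,456,182),'t')):
    a,b,c,d=roi;G=f['frame'][b:d,a:c].astype(int).min(2);print(nm)
    n,l,s,cc=cv2.connectedComponentsWithStats(((G>60)&(G<170)).astype(np.uint8))
    for i in range(1,n):
        if s[i,4]>30: print(s[i],cc[i]+[a,b],toplane(f,[cc[i]+[a,b]],.07)[0].round(4))
crop(t,425,150,465,190,15,'e_t.png')
```

```text
cheek -7.32 -7.93 -8.42 -8.99
base bottom -8.14 right -8.95
w bottom (np.float32(80.97), array([ 0.5802, -0.3044]))
w top (np.float32(81.66), array([ 0.6669, -0.297 ]))
w right (np.float32(-8.15), array([ 0.6185, -0.3531]))
t bottom (np.float32(81.37), array([ 0.5814, -0.3031]))
t left (np.float32(-8.44), array([ 0.6289, -0.2657]))
w
[ 0  0 11 18 49] [270.36734694  90.28571429] [ 0.6247 -0.297   0.07  ]
[  0   0  30  29 441] [283.74603175 100.96371882] [ 0.6104 -0.3107  0.07  ]
t
[  0   0  20  21 229] [446.88209607 170.1790393 ] [ 0.6136 -0.314   0.07  ]
```

View pics/e_t.png

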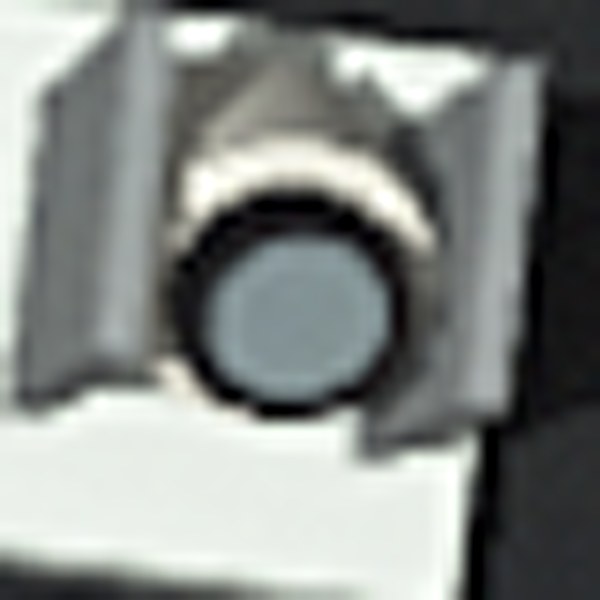

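Run:
```python
from st import *
w=eyes.grab_frame('wrist');t=eyes.grab_frame('top')
print(toplane(w,[(282,100.75)],.07),toplane(t,[(444.5,170.7)],.07))
a=np.radians(-8.5);c=np.array([.6235,-.3105])
for f,roi in((w,(268,85,298,118)),(t,(436,160,456,182))):
    x0,y0,x1,y1=roi;I=f['frame'][y0:y1,x0:x1].astype(int)
    m=(I[...,0]-I[...,2]>8)&(I.min(2)>80)
    n,l,s,cc=cv2.connectedComponentsWithStats(m.astype(np.uint8))
    i=1+s[1:,4].argmax();print(s[i],cc[i]+[x0,y0],toplane(f,[cc[i]+[x0,y0]],.07)[0].round(4))
    P=toplane(f,[cc[i]+[x0,y0]],.07)[0][:2]-c
    print('in base frame',P@[np.cos(a),np.sin(a)],P@[-np.sin(a),np.cos(a)])
o=pose();delta(o,[.5762,-.0227,.08],down(-7.7))
```

```text
[[ 0.61126169 -0.30834014  0.07      ]] [[ 0.61253008 -0.30888668  0.07      ]]
[  5   7  20  19 286] [282.34265734 101.23776224] [ 0.6107 -0.3087  0.07  ]
in base frame -0.012981111423204645 -7.291750597607032e-05
[  3   6  12  11 102] [444.35294118 170.76470588] [ 0.6124 -0.3086  0.07  ]
in base frame -0.011267838657904346 0.00026758786638547607
t 2.67 pos [ 0.5097 -0.3383  0.2683] yaw -8.08 gap 0.0878 F [-0.3  0.3  0.3] q [-0.64  0.14  1.1   0.    1.9   1.07] z [ 0. -0. -1.]
units [ 2.66  12.624 -7.53 ] [0.001 0.001 0.063]
```

Request:
carry_out(
  increments="2.66 12.62 -4 0 0 0;2.66 12.62 -5 0 0 0;2.66 12.62 -6 0 0 0;2.66 12.62 -7.5 0 0 0;2.66 12.62 -7.5 0 0 0;2.66 12.62 -7.5 0 0 0;2.66 12.62 -7.5 0 0 0;2.66 12.62 -7.5 0 0 0",
  hand=-0.6,
)

```text
time: 3.33
position: [0.5695, -0.0546, 0.1035]
orientation: [[0.99, -0.14, 0.001], [-0.14, -0.99, -0.0], [0.001, 0.0, -1.0]]
wrist_force: [-0.1, -0.4, -1.0]
finger_gap: 0.0702
```

Request:
carry_out(
  increments="0 0 0 0 0 0;0 0 0 0 0 0;0 0 0 0 0 0",
)

```text
time: 3.58
position: [0.5697, -0.0567, 0.105]
orientation: [[0.99, -0.139, 0.001], [-0.139, -0.99, -0.001], [0.001, 0.001, -1.0]]
wrist_force: [0.3, -0.8, 0.4]
finger_gap: 0.0703
```

```bash
cat > look.py <<'E'
from st import *
import sys
o=pose()
w=eyes.grab_frame('wrist');cv2.imwrite(sys.argv[1],w['frame'])
E
python3 look.py pics/f_w.png
python3 - <<'E'
from st import *
o=pose();delta(o,[.5762,-.0227,.0065],down(-7.7))
E
```

```text
t 3.58 pos [ 0.5697 -0.0567  0.105 ] yaw -8.0 gap 0.0703 F [ 0.3 -0.8  0.4] q [-0.16  0.03  1.51 -0.    1.61  1.55] z [ 0.001 -0.001 -1.   ]
t 3.63 pos [ 0.57   -0.0573  0.1058] yaw -8.07 gap 0.0706 F [-0.3  0.   0.2] q [-0.16  0.02  1.51 -0.    1.61  1.55] z [ 0.002 -0.001 -1.   ]
units [ 0.247  1.384 -3.971] [0.008 0.019 0.062]
```

View pics/f_w.png

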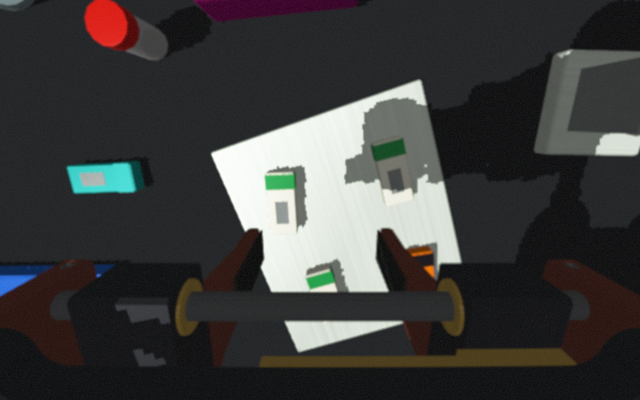

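Run:
```python
from st import *
w=eyes.grab_frame('wrist');crop(w,255,160,320,240,9,'g.png')
for n in [dict(c=(.5762,-.0227),y=-7.7)]:
    crop(w,255,160,320,240,9,'g.png',[(box(n['c'],np.radians(n['y']),.06,.026,.018,.018)[:4],(0,0,255))])
```

```text
(no output)
```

View pics/g.png

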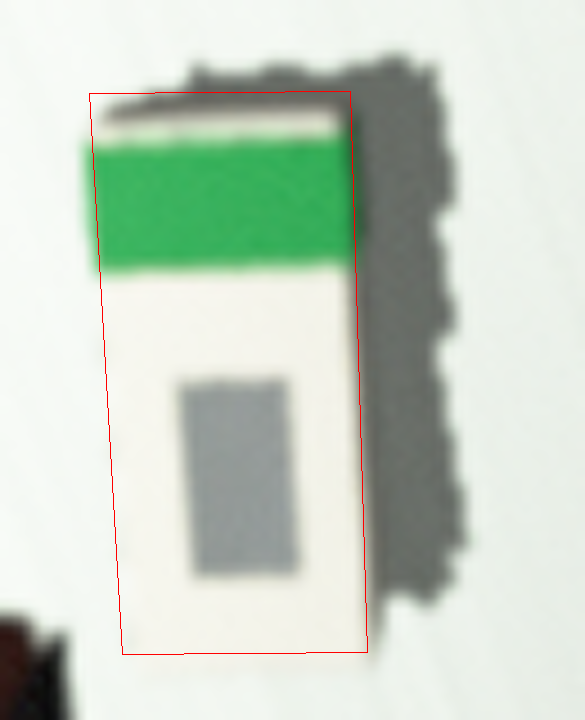

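Request:
carry_out(
  increments="0.2 1.38 0 0 0 0.06;0.2 1.38 -1.5 0 0 0.06;0.2 1.38 -3 0 0 0.06;0.2 1.38 -3.95 0 0 0.06;0.2 1.38 -3.95 0 0 0.06;0.2 1.38 -3.95 0 0 0.06;0.2 1.38 -3.95 0 0 0.06",
)

```text
time: 4.27
position: [0.5752, -0.0229, 0.0068]
orientation: [[0.991, -0.135, 0.002], [-0.135, -0.991, -0.0], [0.002, 0.0, -1.0]]
wrist_force: [0.6, 0.1, 0.0]
finger_gap: 0.0701
```

Request:
carry_out(
  increments="0 0 0 0 0 0;0 0 0 0 0 0;0 0 0 0 0 0;0 0 0 0 0 0;0 0 0 0 0 0;0 0 0 0 0 0",
  hand=1,
  squeeze=20,
)

```text
time: 4.77
position: [0.5745, -0.0216, 0.0056]
orientation: [[0.991, -0.133, 0.0], [-0.133, -0.991, -0.0], [0.0, 0.0, -1.0]]
wrist_force: [0.0, -0.2, -0.1]
finger_gap: 0.0335
```

```bash
python3 look.py pics/h_w.png
```

```text
t 4.77 pos [ 0.5745 -0.0216  0.0056] yaw -7.66 gap 0.0335 F [ 0.  -0.2 -0.1] q [-0.1   0.09  1.62 -0.    1.43  1.61] z [ 0. -0. -1.]
```

View pics/h_w.png

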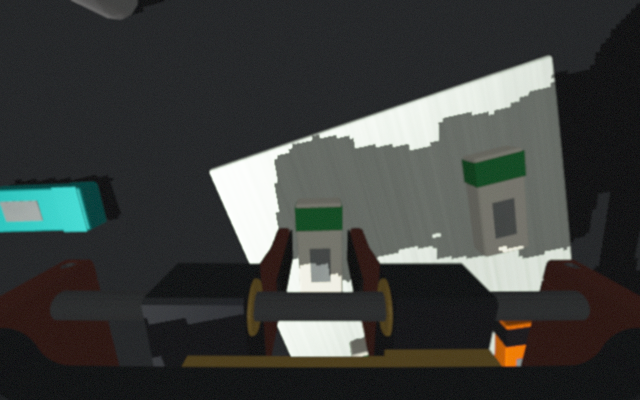

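Request:
carry_out(
  increments="0 0 0 0 0 0;0 0 0 0 0 0;0 0 0 0 0 0;0 0 0 0 0 0;0 0 1 0 0 0;0 0 3 0 0 0;0 0 3 0 0 0;0 0 3 0 0 0",
)

```text
time: 5.48
position: [0.5771, -0.0219, 0.0854]
orientation: [[0.991, -0.133, 0.008], [-0.133, -0.991, -0.001], [0.008, -0.0, -1.0]]
wrist_force: [0.9, 0.6, 0.3]
finger_gap: 0.0254
```

```bash
python3 look.py pics/i_w.png;  python3 - <<'E'
from st import *
o=pose();delta(o,[.485,.2891,.08],down(-6.6))
E
```

```text
t 5.48 pos [ 0.5771 -0.0219  0.0854] yaw -7.66 gap 0.0254 F [0.9 0.6 0.3] q [-0.1   0.04  1.53 -0.    1.57  1.61] z [ 0.008 -0.001 -1.   ]
t 5.53 pos [ 0.5757 -0.0218  0.0825] yaw -7.66 gap 0.0259 F [ 1.2  0.2 -0.8] q [-0.1   0.04  1.53 -0.    1.57  1.61] z [ 0.004 -0.    -1.   ]
units [-3.629 12.435 -0.098] [0.003 0.04  0.176]
```

View pics/i_w.png

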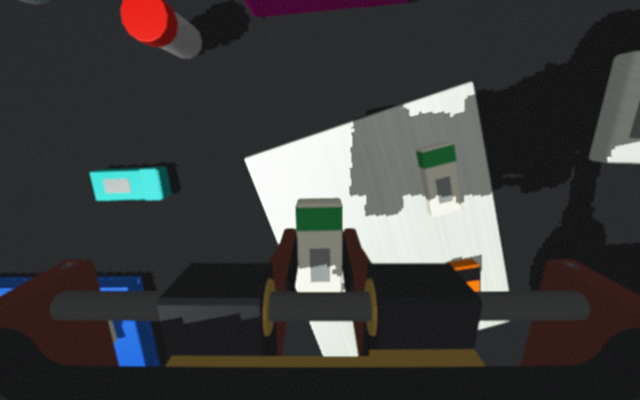

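Request:
carry_out(
  increments="-3.33 15.2 0 0 0 0.18;-3.33 15.2 0 0 0 0.18;-3.33 15.2 0 0 0 0.18;-3.33 15.2 0 0 0 0.18;-3.33 15.2 0 0 0 0.18;-3.33 15.2 0 0 0 0.18;-3.33 15.2 0 0 0 0.18;-3.33 15.2 0 0 0 0.18",
)

```text
time: 6.2
position: [0.5013, 0.3053, 0.0778]
orientation: [[0.993, -0.115, -0.003], [-0.115, -0.993, -0.002], [-0.003, 0.002, -1.0]]
wrist_force: [0.8, -0.2, -0.3]
finger_gap: 0.0258
```

Request:
carry_out(
  increments="0 0 0 0 0 0;0 0 0 0 0 0;0 0 0 0 0 0",
)

```text
time: 6.45
position: [0.5024, 0.3032, 0.0784]
orientation: [[0.993, -0.114, -0.003], [-0.114, -0.993, -0.002], [-0.002, 0.002, -1.0]]
wrist_force: [-0.0, 0.4, -0.4]
finger_gap: 0.0264
```

Run:
```python
from st import *
o=pose();delta(o,[.4925,.3586,.0065],down(-6.6))
```

```text
t 6.45 pos [0.5024 0.3032 0.0784] yaw -6.54 gap 0.0264 F [-0.   0.4 -0.4] q [ 0.49  0.08  1.5  -0.    1.57  2.17] z [-0.003 -0.002 -1.   ]
units [-0.396  2.215 -2.877] [ 0.02  -0.025 -0.01 ]
```

Move across first, then descend.

Request:
carry_out(
  increments="-0.4 2.2 0 0 0 0;-0.4 2.2 0 0 0 0;-0.4 2.2 -1 0.02 -0.025 0;-0.4 2.2 -2 0.02 -0.025 0;-0.4 2.2 -2.5 0.02 -0.025 0;-0.4 2.2 -2.87 0.02 -0.025 0;-0.4 2.2 -2.87 0.02 -0.025 0;-0.4 2.2 -2.87 0.02 -0.025 0",
)

```text
time: 7.12
position: [0.4936, 0.3583, 0.0091]
orientation: [[0.993, -0.116, 0.003], [-0.116, -0.993, 0.002], [0.002, -0.002, -1.0]]
wrist_force: [-0.4, -0.1, 0.3]
finger_gap: 0.0257
```

```bash
python3 look.py pics/j_w.png
```

```text
t 7.12 pos [0.4936 0.3583 0.0091] yaw -6.64 gap 0.0257 F [-0.4 -0.1  0.3] q [0.57 0.18 1.52 0.   1.44 2.26] z [ 0.003  0.002 -1.   ]
```

View pics/j_w.png

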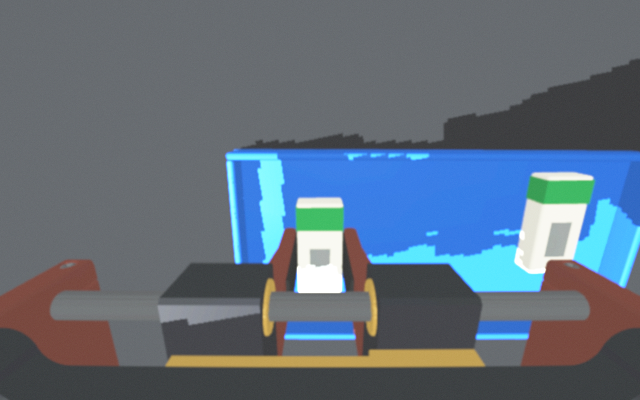

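Request:
carry_out(
  increments="0 0 -0.06 0 0 0;0 0 -0.13 0 0 0;0 0 -0.13 0 0 0;0 0 -0.13 0 0 0",
)

```text
time: 7.5
position: [0.4933, 0.3591, 0.0059]
orientation: [[0.993, -0.115, 0.003], [-0.115, -0.993, 0.002], [0.003, -0.003, -1.0]]
wrist_force: [0.1, 0.4, -0.7]
finger_gap: 0.0258
```

Request:
carry_out(
  increments="0 0 0 0 0 0;0 0 0 0 0 0;0 0 0 0 0 0;0 0 0 0 0 0;0 0 0.5 0 0 0;0 0 2 0 0 0;0 0 3 0 0 0;0 0 3 0 0 0",
  hand=-0.02,
)

```text
time: 8.17
position: [0.496, 0.3608, 0.0891]
orientation: [[0.993, -0.114, 0.012], [-0.115, -0.993, 0.008], [0.011, -0.01, -1.0]]
wrist_force: [0.6, 0.5, 1.2]
finger_gap: 0.0449
```

```bash
python3 look.py pics/k_w.png
python3 - <<'E'
from st import *
o=pose();delta(o,[.4728,-.0504,.085],down(9))
E
```

```text
t 8.17 pos [0.496  0.3608 0.0891] yaw -6.58 gap 0.0449 F [0.6 0.5 1.2] q [0.57 0.13 1.43 0.   1.57 2.26] z [ 0.012  0.008 -1.   ]
t 8.22 pos [0.4952 0.3603 0.0861] yaw -6.58 gap 0.0446 F [0.3 0.2 0.1] q [0.57 0.13 1.43 0.   1.57 2.26] z [ 0.01   0.007 -1.   ]
units [ -0.896 -16.429  -0.045] [-0.076  0.084  2.596]
```

View pics/k_w.png

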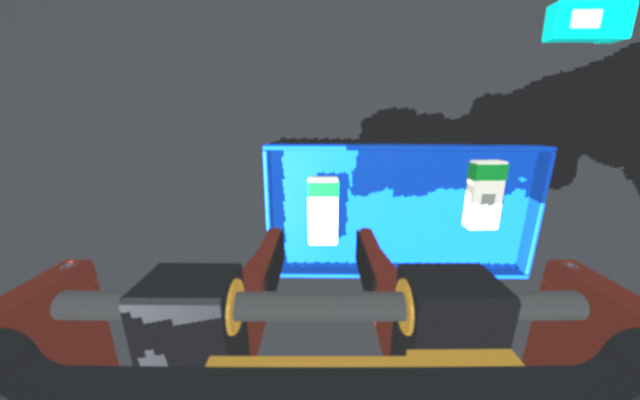

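Request:
carry_out(
  increments="-0.9 -16.4 0 0 0 2.6;-0.9 -16.4 0 0 0 2.6;-0.9 -16.4 0 0 0 2.6;-0.9 -16.4 0 0 0 2.6;-0.9 -16.4 0 0 0 2.6;-0.9 -16.4 0 0 0 2.6;-0.9 -16.4 0 0 0 2.6;-0.9 -16.4 0 0 0 2.6",
  hand=-0.5,
)

```text
time: 8.88
position: [0.4739, 0.0254, 0.0799]
orientation: [[0.988, 0.157, 0.001], [0.157, -0.988, 0.003], [0.001, -0.003, -1.0]]
wrist_force: [0.8, -0.3, -0.9]
finger_gap: 0.0659
```

Request:
carry_out(
  increments="0 0 0 0 0 0;0 0 0 0 0 0;0 0 0 0 0 0",
)

```text
time: 9.13
position: [0.4747, 0.0274, 0.0801]
orientation: [[0.988, 0.156, 0.001], [0.156, -0.988, 0.003], [0.002, -0.003, -1.0]]
wrist_force: [0.0, 0.1, -1.2]
finger_gap: 0.066
```

Run:
```python
from st import *
o=pose();delta(o,[.4728,-.0504,.0058],down(9))
w=eyes.grab_frame('wrist');crop(w,180,150,460,350,2,'l.png',[(box((.4728,-.0504),np.radians(9),.06,.026,.018,.018)[:4],(0,0,255))])
```

```text
t 9.13 pos [0.4747 0.0274 0.0801] yaw 8.97 gap 0.066 F [ 0.   0.1 -1.2] q [-0.02 -0.23  1.79  0.    1.58  1.4 ] z [ 0.001  0.003 -1.   ]
units [-0.075 -3.111 -2.972] [-0.032  0.01   0.005]
```

View pics/l.png

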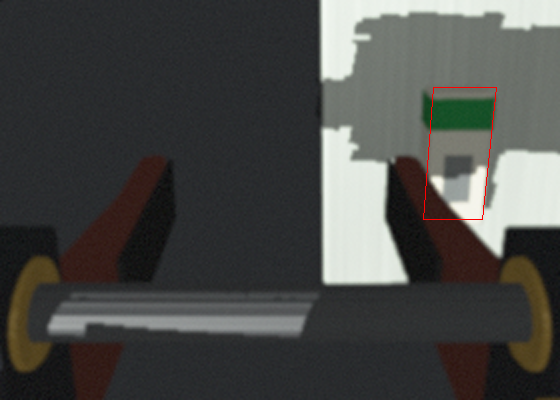

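Request:
carry_out(
  increments="-0.1 -3.1 0 0 0 0;-0.1 -3.1 0 0 0 0;-0.1 -3.1 -1 0 0 0;-0.1 -3.1 -2 0 0 0;-0.1 -3.1 -2.97 0 0 0;-0.1 -3.1 -2.97 0 0 0;-0.1 -3.1 -2.97 0 0 0;-0.1 -3.1 -2.97 0 0 0",
)

```text
time: 9.85
position: [0.4726, -0.0488, 0.0061]
orientation: [[0.987, 0.159, 0.001], [0.159, -0.987, 0.003], [0.002, -0.003, -1.0]]
wrist_force: [-1.1, 0.9, -0.5]
finger_gap: 0.066
```

Request:
carry_out(
  increments="0 0 0 0 0 0;0 0 0 0 0 0;0 0 0 0 0 0;0 0 0 0 0 0;0 0 0 0 0 0;0 0 0 0 0 0;0 0 0 0 0 0;0 0 0 0 0 0",
  hand=1,
)

```text
time: 10.52
position: [0.4725, -0.0504, 0.0064]
orientation: [[0.988, 0.157, 0.002], [0.157, -0.988, 0.003], [0.002, -0.002, -1.0]]
wrist_force: [0.0, 0.4, 0.0]
finger_gap: 0.0258
```

Request:
carry_out(
  increments="0 0 0 0 0 0;0 0 1 0 0 0;0 0 2 0 0 0;0 0 3 0 0 0;0 0 3 0 0 0;0 0 3 0 0 0",
)

```text
time: 11.02
position: [0.4735, -0.0506, 0.0828]
orientation: [[0.988, 0.157, 0.005], [0.157, -0.988, 0.002], [0.006, -0.001, -1.0]]
wrist_force: [0.4, 0.4, -0.5]
finger_gap: 0.0262
```

```bash
python3 look.py pics/m_w.png;  python3 - <<'E'
from st import *
o=pose();delta(o,[.485,.2891,.08],down(-6.6))
E
```

```text
t 11.02 pos [ 0.4735 -0.0506  0.0828] yaw 9.02 gap 0.0262 F [ 0.4  0.4 -0.5] q [-0.18 -0.24  1.79  0.    1.58  1.23] z [ 0.005  0.002 -1.   ]
t 11.07 pos [ 0.4725 -0.0504  0.0811] yaw 9.02 gap 0.0261 F [-0.2  0.8 -1.5] q [-0.18 -0.23  1.79  0.    1.58  1.23] z [ 0.002  0.003 -1.   ]
units [ 0.499 13.581 -0.044] [-0.022  0.026 -2.603]
```

View pics/m_w.png

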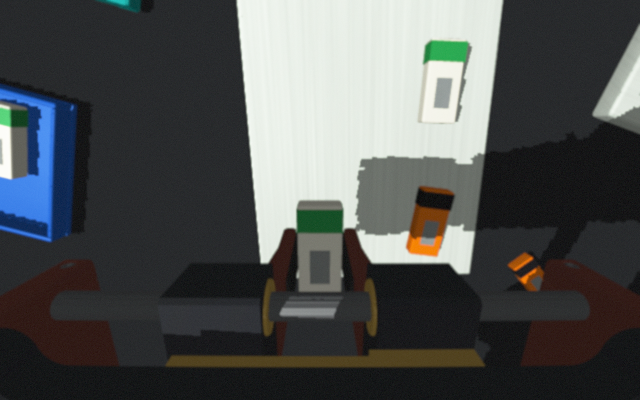

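Request:
carry_out(
  increments="0.5 13.55 0 0 0 -2.6;0.5 13.55 0 0 0 -2.6;0.5 13.55 0 0 0 -2.6;0.5 13.55 0 0 0 -2.6;0.5 13.55 0 0 0 -2.6;0.5 13.55 0 0 0 -2.6;0.5 13.55 0 0 0 -2.6;0.5 13.55 0 0 0 -2.6",
)

```text
time: 11.73
position: [0.483, 0.2727, 0.0789]
orientation: [[0.993, -0.115, -0.0], [-0.115, -0.993, 0.001], [-0.0, -0.0, -1.0]]
wrist_force: [1.2, -0.6, -0.3]
finger_gap: 0.0257
```

Request:
carry_out(
  increments="0 0 0 0 0 0;0 0 0 0 0 0;0 0 0 0 0 0",
)

```text
time: 11.98
position: [0.4835, 0.2705, 0.0793]
orientation: [[0.994, -0.114, -0.0], [-0.114, -0.994, 0.0], [-0.0, -0.0, -1.0]]
wrist_force: [0.7, -1.1, 0.2]
finger_gap: 0.0261
```

Run:
```python
from st import *
o=pose();delta(o,[.485,.2891,.0063],down(-6.6))
```

```text
t 11.98 pos [0.4835 0.2705 0.0793] yaw -6.54 gap 0.0261 F [ 0.7 -1.1  0.2] q [ 0.45 -0.01  1.59  0.    1.56  2.13] z [-0.  0. -1.]
units [ 0.062  0.743 -2.92 ] [-0.    -0.002 -0.011]
```

Request:
carry_out(
  increments="0.06 0.74 0 0 0 0;0.06 0.74 -0.8 0 0 0;0.06 0.74 -1.6 0 0 0;0.06 0.74 -2.4 0 0 0;0.06 0.74 -2.9 0 0 0;0.06 0.74 -2.92 0 0 0;0.06 0.74 -2.92 0 0 0;0.06 0.74 -2.92 0 0 0",
)

```text
time: 12.65
position: [0.4862, 0.2888, 0.0087]
orientation: [[0.993, -0.116, 0.003], [-0.116, -0.993, 0.002], [0.003, -0.002, -1.0]]
wrist_force: [0.2, -0.5, 0.1]
finger_gap: 0.0256
```

Request:
carry_out(
  increments="0 0 0 0 0 0;0 0 0 0 0 0",
)

```text
time: 12.82
position: [0.4863, 0.2895, 0.0091]
orientation: [[0.993, -0.115, 0.004], [-0.115, -0.993, 0.003], [0.003, -0.003, -1.0]]
wrist_force: [0.6, -0.0, 1.0]
finger_gap: 0.0257
```

```bash
python3 look.py pics/n_w.png
```

```text
t 12.82 pos [0.4863 0.2895 0.0091] yaw -6.6 gap 0.0257 F [ 0.6 -0.   1. ] q [0.48 0.06 1.64 0.   1.43 2.16] z [ 0.004  0.003 -1.   ]
```

View pics/n_w.png

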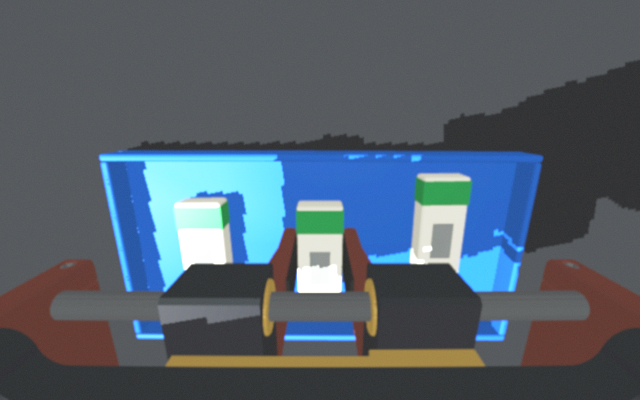

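Request:
carry_out(
  increments="0 0 -0.06 0 0 0;0 0 -0.11 0 0 0;0 0 -0.11 0 0 0;0 0 -0.11 0 0 0",
)

```text
time: 13.2
position: [0.4857, 0.2896, 0.0054]
orientation: [[0.993, -0.114, 0.002], [-0.114, -0.993, 0.002], [0.002, -0.002, -1.0]]
wrist_force: [-0.7, -1.1, 0.1]
finger_gap: 0.0258
```

Request:
carry_out(
  increments="0 0 0 0 0 0;0 0 0 0 0 0;0 0 0 0 0 0;0 0 0 0 0 0;0 0 0.5 0 0 0;0 0 2 0 0 0;0 0 3 0 0 0;0 0 3 0 0 0",
  hand=-0.02,
)

```text
time: 13.87
position: [0.4888, 0.2912, 0.0888]
orientation: [[0.993, -0.114, 0.013], [-0.115, -0.993, 0.007], [0.012, -0.009, -1.0]]
wrist_force: [0.3, 0.1, 1.0]
finger_gap: 0.0447
```

```bash
python3 look.py pics/o_w.png
python3 - <<'E'
from st import *
o=pose();delta(o,[.4797,-.147,.085],down(2.4))
E
```

```text
t 13.87 pos [0.4888 0.2912 0.0888] yaw -6.58 gap 0.0447 F [0.3 0.1 1. ] q [0.48 0.01 1.55 0.   1.57 2.16] z [ 0.013  0.007 -1.   ]
t 13.92 pos [0.488  0.2907 0.0858] yaw -6.58 gap 0.045 F [0.3 0.1 1.4] q [0.48 0.01 1.56 0.   1.56 2.16] z [ 0.01   0.006 -1.   ]
units [ -0.332 -17.509  -0.032] [-0.063  0.09   1.496]
```

View pics/o_w.png

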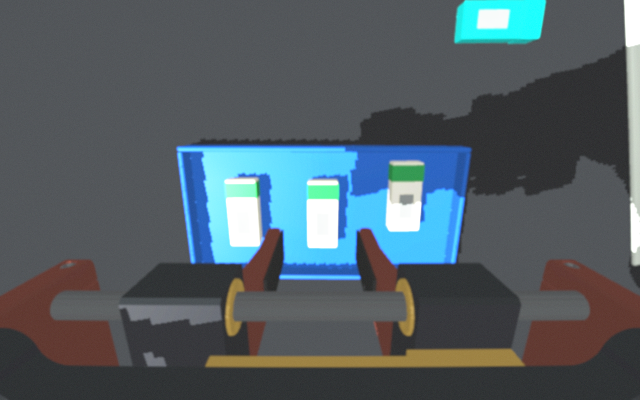

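Three flat and side by side. Now towards the orange one (no orange look-alike: the plate one).

Request:
carry_out(
  increments="-0.33 -17.5 0 0 0 1.5;-0.33 -17.5 0 0 0 1.5;-0.33 -17.5 0 0 0 1.5;-0.33 -17.5 0 0 0 1.5;-0.33 -17.5 0 0 0 1.5;-0.33 -17.5 0 0 0 1.5;-0.33 -17.5 0 0 0 1.5;-0.33 -17.5 0 0 0 1.5",
  hand=-0.4,
)

```text
time: 14.58
position: [0.4786, -0.0435, 0.08]
orientation: [[0.999, 0.042, 0.001], [0.042, -0.999, 0.003], [0.001, -0.003, -1.0]]
wrist_force: [0.8, 0.8, -0.1]
finger_gap: 0.0617
```

Request:
carry_out(
  increments="0 0 0 0 0 0;0 0 0 0 0 0;0 0 0 0 0 0",
)

```text
time: 14.83
position: [0.4793, -0.0414, 0.0801]
orientation: [[0.999, 0.041, 0.001], [0.041, -0.999, 0.003], [0.001, -0.003, -1.0]]
wrist_force: [-0.0, 0.6, -0.3]
finger_gap: 0.0615
```

Run:
```python
from st import *
o=pose();delta(o,[.4797,-.147,.085],down(2.4))
```

```text
t 14.83 pos [ 0.4793 -0.0414  0.0801] yaw 2.37 gap 0.0615 F [-0.   0.6 -0.3] q [-0.16 -0.22  1.78  0.    1.58  1.37] z [ 0.001  0.003 -1.   ]
units [ 0.016 -4.225  0.198] [-0.032  0.012  0.005]
```

Request:
carry_out(
  increments="-1.6 -4.2 1 -0.03 0.01 0;-1.6 -4.2 1 -0.03 0.01 0;-1.6 -4.2 1 -0.03 0.01 0;-1.6 -4.2 1 -0.03 0.01 0;-1.6 -4.2 1 -0.03 0.01 0;-1.6 -4.2 1 -0.03 0.01 0",
)

```text
time: 15.33
position: [0.44, -0.145, 0.1052]
orientation: [[0.999, 0.044, 0.001], [0.044, -0.999, 0.0], [0.001, -0.0, -1.0]]
wrist_force: [0.1, 0.4, -0.8]
finger_gap: 0.0614
```

Run:
```python
from st import *
o=pose()
w=eyes.grab_frame('wrist');b=box((.4797,-.147),np.radians(2.4),.06,.026,.004,.018)
crop(w,280,170,360,260,7,'p.png',[(b[4:],(0,255,0))]);cv2.imwrite('pics/p0.png',w['frame'])
crop(w,280,170,360,260,7,'p1.png')
```

```text
t 15.33 pos [ 0.44   -0.145   0.1052] yaw 2.52 gap 0.0614 F [ 0.1  0.4 -0.8] q [-0.39 -0.28  1.78  0.    1.63  1.13] z [ 0.001  0.    -1.   ]
```

View pics/p.png

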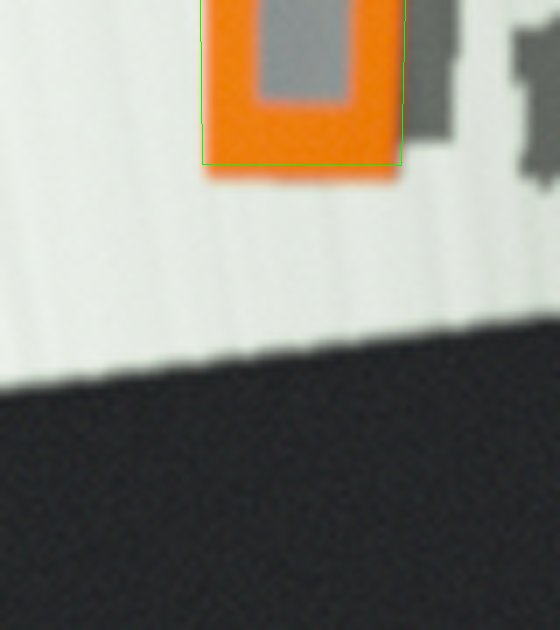

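View pics/p0.png

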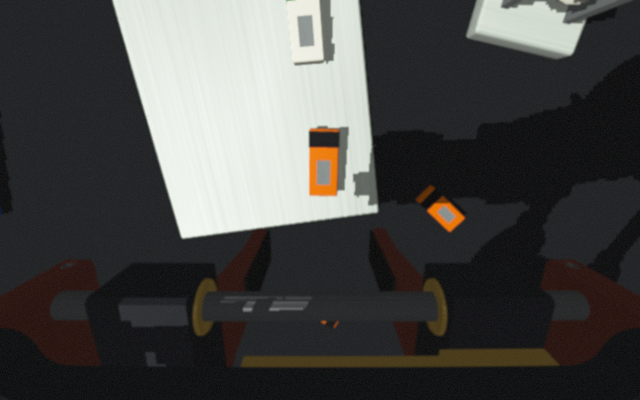

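Run:
```python
from st import *
w=eyes.grab_frame('wrist')
crop(w,300,120,360,205,7,'q.png')
hsv=cv2.cvtColor(w['frame'],cv2.COLOR_BGR2HSV);H,S,V=[hsv[...,i].astype(int) for i in range(3)]
for nm,m in(('orange',(H>3)&(H<22)&(S>150)&(V>110)),('patch',(S<60)&(V>100)&(V<170))):
    r=np.zeros_like(m);r[120:205,305:342]=m[120:205,305:342]
    n,l,s,c=cv2.connectedComponentsWithStats(r.astype(np.uint8))
    for i in range(1,n):
        if s[i,4]<60: continue
        P=np.argwhere(l==i)[:,::-1]; W=toplane(w,P,.018)[:,:2]*1000
        print(nm,s[i],c[i].round(1),cv2.minAreaRect(W.astype(np.float32)))
```

```text
orange [311 128  28   4  85] [324.2 130. ] ((506.190185546875, -147.0241241455078), (2.5111968517303467, 23.281707763671875), 2.6037166118621826)
orange [ 310  147   29   48 1003] [323.6 169.7] ((470.07958984375, -148.2295684814453), (42.69874954223633, 24.75825309753418), 2.087660551071167)
patch [337 127   5  64 152] [340.1 164. ] ((481.05657958984375, -161.19065856933594), (55.66641616821289, 3.4398245811462402), 3.7763538360595703)
patch [318 161  12  23 271] [323.4 171.9] ((469.0881042480469, -148.00807189941406), (19.934547424316406, 9.92922592163086), 2.598398447036743)
```

View pics/q.png

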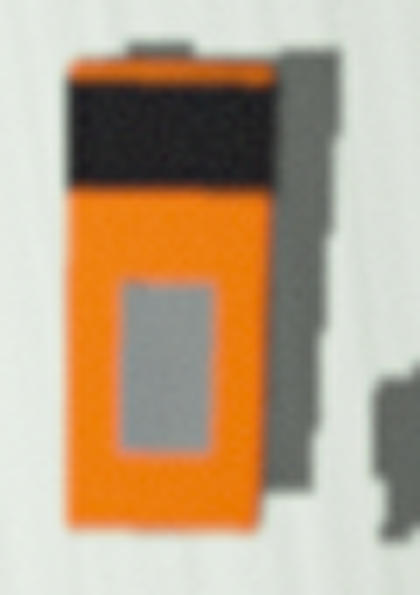

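Request:
carry_out(
  increments="1.52 -0.1 0 0 0 0;1.52 -0.1 -1 0 0 0;1.52 -0.1 -2 0 0 0;1.52 -0.1 -3 0 0 0;1.52 -0.1 -3.9 0 0 0;1.52 -0.1 -3.97 0 0 0;1.52 -0.1 -3.97 0 0 0;1.52 -0.1 -3.97 0 0 0",
)

```text
time: 16.1
position: [0.4776, -0.1479, 0.0059]
orientation: [[0.999, 0.044, 0.0], [0.044, -0.999, -0.0], [0.0, 0.0, -1.0]]
wrist_force: [0.4, -0.8, 0.4]
finger_gap: 0.0619
```

Request:
carry_out(
  increments="0 0 0 0 0 0;0 0 0 0 0 0",
)

```text
time: 16.27
position: [0.4778, -0.1487, 0.0065]
orientation: [[0.999, 0.043, 0.001], [0.043, -0.999, -0.001], [0.001, 0.001, -1.0]]
wrist_force: [-0.4, -0.2, 0.2]
finger_gap: 0.0613
```

Run:
```python
from st import *
o=pose();delta(o,[.478,-.1478,.0058],down(2.3))
```

```text
t 16.27 pos [ 0.4778 -0.1487  0.0065] yaw 2.47 gap 0.0613 F [-0.4 -0.2  0.2] q [-0.37 -0.11  1.82 -0.    1.43  1.16] z [ 0.001 -0.001 -1.   ]
units [ 0.006  0.036 -0.03 ] [ 0.006  0.013 -0.028]
```

Request:
carry_out(
  increments="0 0 0 0 0 0;0 0 0 0 0 0;0 0 0 0 0 0;0 0 0 0 0 0;0 0 0 0 0 0;0 0 0 0 0 0;0 0 0 0 0 0;0 0 0 0 0 0",
  hand=1,
  squeeze=25,
)

```text
time: 16.93
position: [0.4776, -0.1492, 0.0064]
orientation: [[0.999, 0.042, 0.001], [0.042, -0.999, -0.001], [0.001, 0.001, -1.0]]
wrist_force: [-1.1, -0.2, 0.1]
finger_gap: 0.026
```

Request:
carry_out(
  increments="0 0 0 0 0 0;0 0 1 0 0 0;0 0 2 0 0 0;0 0 4 0 0 0;0 0 6 0 0 0;0 0 8 0 0 0;0 0 8 0 0 0;0 0 8 0 0 0",
)

```text
time: 17.6
position: [0.4797, -0.15, 0.214]
orientation: [[0.999, 0.042, 0.012], [0.042, -0.999, -0.005], [0.012, 0.005, -1.0]]
wrist_force: [-0.2, -0.4, 0.6]
finger_gap: 0.0255
```

```bash
python3 look.py pics/r_w.png
cat > tgt.py <<'E'
from st import *
a=np.radians(-8.5);cx=np.array([np.cos(a),np.sin(a),0]);ly=np.array([-np.sin(a),np.cos(a),0])
lz=-.5*cx+np.array([0,0,np.sqrt(.75)]);lx=np.cross(ly,lz)
lens=np.array([.6118,-.3087,.07]);focus=lens+.11*lz
tx=ly;tz=-lz;ty=np.cross(tz,tx);RT=np.c_[tx,ty,tz]
TIP=.0020 # TCP ahead of underside? tcp is TIP above underside
ptgt=focus+lz*TIP
E
python3 - <<'E'
from tgt import *
from scipy.spatial.transform import Rotation as r
print(focus,lz,lx,RT)
o=pose();delta(o,ptgt,RT);delta(o,ptgt+lz*.06,down(90-8.5))
v=RT@down(81.5).T;print(np.degrees(r.from_matrix(v).as_rotvec())/6)
E
```

```text
t 17.6 pos [ 0.4797 -0.15    0.214 ] yaw 2.42 gap 0.0255 F [-0.2 -0.4  0.6] q [-0.37 -0.18  1.51 -0.    1.8   1.16] z [ 0.012 -0.005 -1.   ]
[ 0.55740413 -0.30057048  0.16526279] [-0.49450793  0.07390471  0.8660254 ] [ 0.85651286 -0.1280067   0.5       ] [[ 0.14780941  0.85651286  0.49450793]
 [ 0.98901586 -0.1280067  -0.07390471]
 [ 0.          0.5        -0.8660254 ]]
t 17.65 pos [ 0.479  -0.1497  0.2102] yaw 2.42 gap 0.0262 F [ 0.1 -0.2 -0.1] q [-0.37 -0.18  1.52 -0.    1.8   1.16] z [ 0.008 -0.003 -1.   ]
units [ 3.097 -6.028 -1.73 ] [-4.048 -3.536 12.843]
units [ 1.91  -5.851  0.349] [-0.026  0.083 13.18 ]
[-7.39047056e-01 -4.94507932e+00 -8.15320034e-16]
```

View pics/r_w.png

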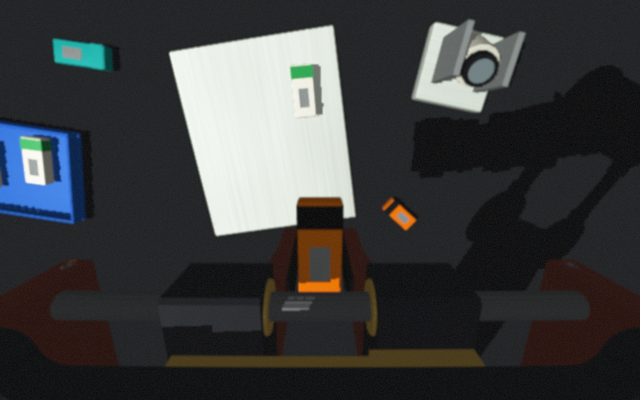

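Request:
carry_out(
  increments="1.9 -5.85 0.5 0 0 13.18;1.9 -5.85 0.5 0 0 13.18;1.9 -5.85 0.5 0 0 13.18;1.9 -5.85 0.5 0 0 13.18;1.9 -5.85 0.5 0 0 13.18;1.9 -5.85 0.5 0 0 13.18;1.9 -5.85 0.5 0 0 13.18;1.9 -5.85 0.5 0 0 13.18",
)

```text
time: 18.32
position: [0.5246, -0.2955, 0.2157]
orientation: [[0.501, 0.865, -0.003], [0.865, -0.501, 0.003], [0.001, -0.004, -1.0]]
wrist_force: [-0.4, -1.2, -0.1]
finger_gap: 0.0257
```

Run:
```python
from tgt import *
o=pose();delta(o,ptgt+lz*.04,RT)
```

```text
t 18.32 pos [ 0.5246 -0.2955  0.2157] yaw 59.92 gap 0.0257 F [-0.4 -1.2 -0.1] q [-0.57  0.1   1.23  0.    1.81 -0.04] z [-0.003  0.003 -1.   ]
units [ 0.483 -0.08  -0.562] [-1.686 -4.776  3.51 ]
```

Request:
carry_out(
  increments="0.48 -0.1 -0.5 -1.69 -4.78 3.51;0.48 -0.1 -0.5 -1.69 -4.78 3.51;0.48 -0.1 -0.5 -1.69 -4.78 3.51;0.48 -0.1 -0.5 -1.69 -4.78 3.51;0.48 -0.1 -0.5 -1.69 -4.78 3.51;0.48 -0.1 -0.5 -1.69 -4.78 3.51;0.48 -0.1 -0.5 -1.69 -4.78 3.51;0.48 -0.1 -0.5 -1.69 -4.78 3.51",
)

```text
time: 18.98
position: [0.5367, -0.2981, 0.2055]
orientation: [[0.155, 0.854, 0.496], [0.988, -0.136, -0.075], [0.004, 0.502, -0.865]]
wrist_force: [0.6, -0.1, 0.5]
finger_gap: 0.0257
```

Request:
carry_out(
  increments="0 0 0 0 0 0;0 0 0 0 0 0",
)

```text
time: 19.15
position: [0.5381, -0.298, 0.207]
orientation: [[0.153, 0.853, 0.498], [0.988, -0.133, -0.075], [0.002, 0.504, -0.864]]
wrist_force: [-0.5, 0.3, -0.2]
finger_gap: 0.0259
```

Run:
```python
from tgt import *
o=pose();delta(o,ptgt,RT)
w=eyes.grab_frame('wrist');cv2.imwrite('pics/s_w.png',w['frame'])
w=eyes.grab_frame('scene');crop(w,160,100,360,260,4,'s_s.png')
```

```text
t 19.15 pos [ 0.5381 -0.298   0.207 ] yaw 81.22 gap 0.0259 F [-0.5  0.3 -0.2] q [-0.72 -0.31  1.72  0.29  1.29 -0.58] z [ 0.498 -0.075 -0.864]
units [ 0.734 -0.095 -1.601] [-0.015  0.045  0.047]
```

View pics/s_w.png

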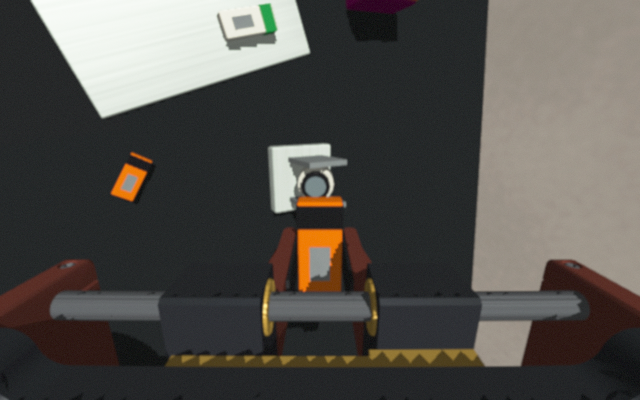

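View pics/s_s.png

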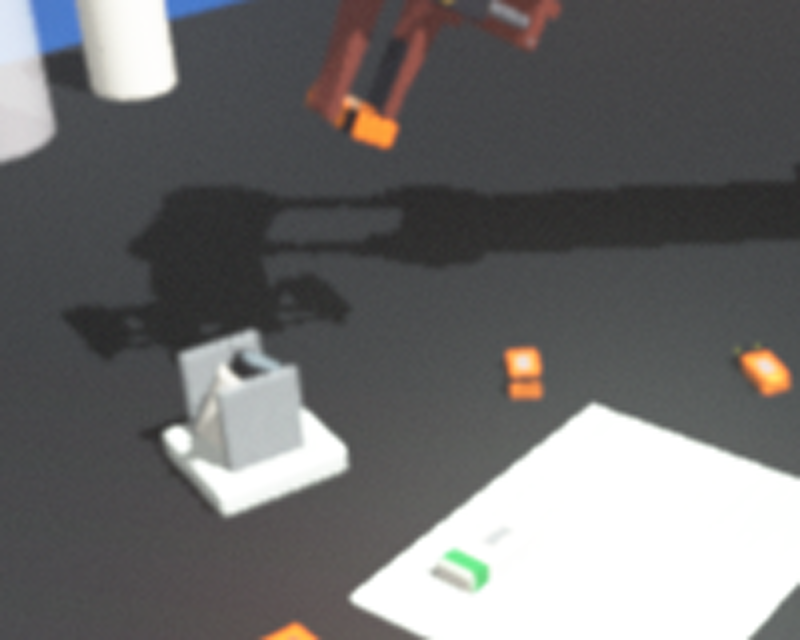

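Request:
carry_out(
  increments="0.2 -0.03 -0.4 0 0.02 0.03;0.4 -0.06 -0.9 -0.01 0.04 0.05;0.6 -0.08 -1.3 -0.01 0.04 0.05;0.73 -0.1 -1.6 -0.01 0.04 0.05;0.73 -0.1 -1.6 -0.01 0.04 0.05;0.73 -0.1 -1.6 -0.01 0.04 0.05",
)

```text
time: 19.75
position: [0.5552, -0.3, 0.1647]
orientation: [[0.147, 0.857, 0.494], [0.989, -0.129, -0.072], [0.002, 0.499, -0.867]]
wrist_force: [-0.4, -0.5, -0.7]
finger_gap: 0.0256
```

```bash
cat > chk.py <<'E'
from tgt import *
import sys
ps=[];
def hb(o,dx=0,tip=.002):
    R=o['orientation'];p=o['position'];c=np.array([[1,1],[-1,1],[-1,-1],[1,-1]])*[.03,.013]
    return [np.array([p+R@[a+dx,b,tip-h] for a,b in c]) for h in(0,.014)]
for i in range(3):
    o=pose();delta(o,ptgt,RT)
    w=eyes.grab_frame(('wrist','scene','top')[i])
    B=hb(o)
    roi=((250,150,390,300),(200,100,320,200),(380,120,500,220))[i]
    crop(w,*roi,5,f'{sys.argv[1]}{i}.png',[(B[0],(0,0,255)),(B[1],(0,255,0))])
E
python3 chk.py t
```

```text
t 19.75 pos [ 0.5552 -0.3     0.1647] yaw 81.54 gap 0.0256 F [-0.4 -0.5 -0.7] q [-0.7  -0.26  1.74  0.28  1.21 -0.59] z [ 0.494 -0.072 -0.867]
units [ 0.047 -0.018  0.092] [-0.02  -0.008 -0.006]
t 19.8 pos [ 0.5554 -0.3003  0.1659] yaw 81.52 gap 0.0257 F [-0.2  0.1  0. ] q [-0.7  -0.26  1.74  0.28  1.21 -0.59] z [ 0.495 -0.073 -0.866]
units [ 0.04  -0.005  0.043] [-0.009  0.005 -0.004]
t 19.85 pos [ 0.5555 -0.3005  0.1667] yaw 81.52 gap 0.0258 F [-0.5 -0.1 -0.7] q [-0.7  -0.26  1.74  0.28  1.21 -0.59] z [ 0.496 -0.074 -0.865]
units [0.036 0.002 0.012] [-0.003  0.014 -0.003]
```

View pics/t0.png

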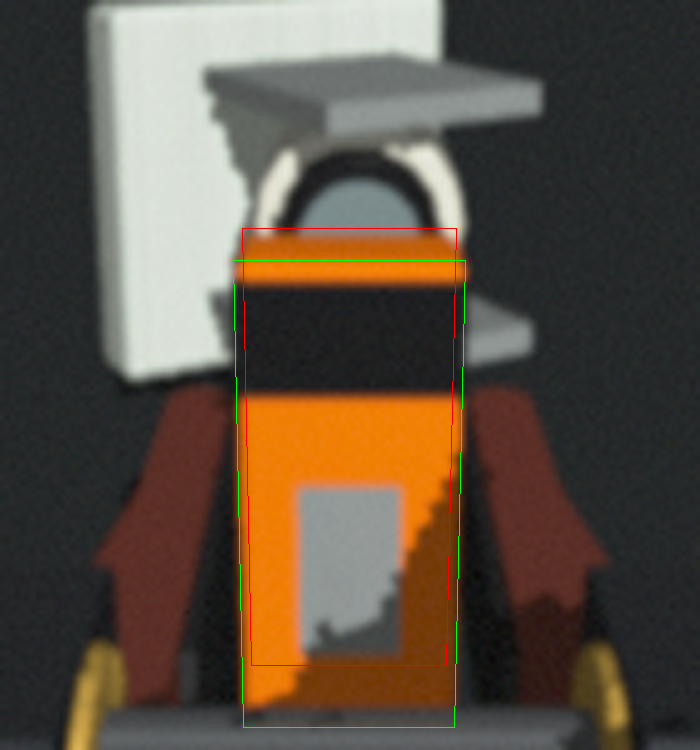

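View pics/t1.png

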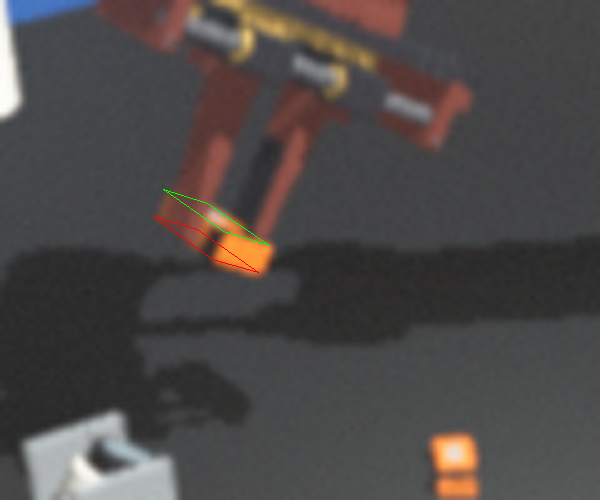

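View pics/t2.png

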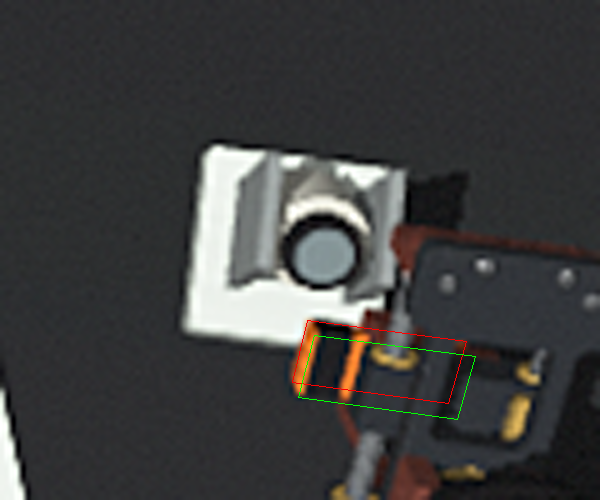

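Request:
carry_out(
  increments="0 0 0 0 0 0;0 0 0 0 0 0;0 0 0 0 0 0;0 0 0 0 0 0",
)

```text
time: 20.23
position: [0.5554, -0.3005, 0.1667]
orientation: [[0.148, 0.856, 0.496], [0.989, -0.128, -0.074], [0.0, 0.501, -0.865]]
wrist_force: [-0.5, 0.8, 0.2]
finger_gap: 0.0257
```

```bash
sed -i 's/^TIP=.0020/TIP=.0024/' tgt.py
cat > avg.py <<'E'
from tgt import *
from scipy.spatial.transform import Rotation as r
P=[];Q=[]
for i in range(6):
    o=arm.get_obs();P.append(o['position']);Q.append(o['orientation']);w=eyes.grab_frame('wrist')
print('std',np.std(P,0).round(5),o['time'])
p=np.mean(P,0);R=r.from_matrix(Q).mean().as_matrix();delta(dict(position=p,orientation=R),ptgt,RT);print(p,R.round(4), 'underside err mm',1000*(p+R[:,2]*.0024-focus).round(5))
E
python3 avg.py
```

```text
std [1.0e-05 4.0e-05 1.3e-04] 20.4833
units [0.034 0.003 0.033] [-0.003  0.012 -0.002]
[ 0.55536781 -0.30045971  0.16651149] [[ 1.476e-01  8.559e-01  4.956e-01]
 [ 9.890e-01 -1.280e-01 -7.350e-02]
 [ 5.000e-04  5.010e-01 -8.654e-01]] underside err mm [-0.85 -0.07 -0.83]
```

Request:
carry_out(
  increments="0.035 0 0.035 0 0.01 0;0.035 0 0.035 0 0.01 0;0.035 0 0.035 0 0.01 0;0.035 0 0.035 0 0.01 0;0.035 0 0.035 0 0.01 0;0.035 0 0.035 0 0.01 0;0.035 0 0.035 0 0.01 0;0.035 0 0.035 0 0.01 0",
)

```text
time: 21.2
position: [0.5562, -0.3004, 0.1672]
orientation: [[0.148, 0.857, 0.494], [0.989, -0.128, -0.073], [0.001, 0.5, -0.866]]
wrist_force: [-0.2, 0.4, 0.3]
finger_gap: 0.0261
```

```bash
python3 avg.py
python3 - <<'E'
from st import *
f=eyes.grab_frame('top');cv2.imwrite('pics/u_t.png',f['frame'])
w=eyes.grab_frame('wrist');cv2.imwrite('pics/u_w.png',w['frame']);pose()
E
```

```text
std [1.e-05 1.e-05 2.e-05] 21.45
units [-0.001  0.001  0.006] [-0.005  0.    -0.003]
[ 0.55625006 -0.30040839  0.16719814] [[ 1.475e-01  8.565e-01  4.945e-01]
 [ 9.891e-01 -1.280e-01 -7.330e-02]
 [ 5.000e-04  4.999e-01 -8.661e-01]] underside err mm [ 0.03 -0.01 -0.14]
t 21.6 pos [ 0.5563 -0.3004  0.1672] yaw 81.52 gap 0.0257 F [ 0.8 -0.2 -1.5] q [-0.69 -0.26  1.74  0.28  1.21 -0.58] z [ 0.495 -0.073 -0.866]
```

View pics/u_t.png

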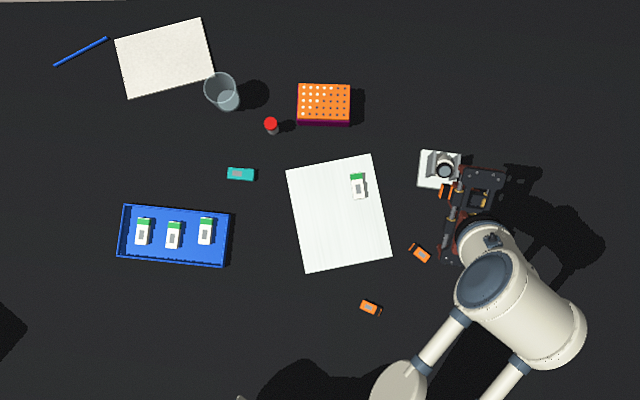

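Three whites are in the tray at (143,231), (174,235) and (206,231). The fourth is still at (358,185), the bystanders have not moved, and the orange cartridge is held at about (447,190).

```bash
python3 -c "
from cell import finish_job
print(finish_job())"
```

```text
the job is handed in; nothing more can be done
None
```

I set two white cartridges from the plate down in the tray, then picked up the orange one and presented it to the inspection camera. I handed the job in at about 21.6 s of the 72 s, with the arm still holding it.

- **Tray:** the last top view shows three white cartridges lying flat, side by side. The fourth white one is still on the plate.
- **Bystanders:** the beaker, vial, tip box, turquoise cartridge and small orange look-alikes appear where they started. I saw no contact with the camera.
- **Presented cartridge:** the arm's own readings put the centre of its underside within about 0.2 mm of my estimated focus point. It is tilted 30° with its long side level to within about 0.05°. The gripper is closed on it at 26 mm, with no drift between readings.
- **Limits of these checks:**
  - The focus point depends on where I placed the lens from the images. The top and wrist views differed by about 1.7 mm, and I used their average.
  - The camera's heading came out between -7.8° and -9.0° depending on which edge of its base I used; I took -8.5°.
  - Where the cartridge sits along the fingers came from grasp height and projected outlines matched by eye, so the true error could be 1–2 mm.

No check failed.

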